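# Wake the banquet hall's lights from the switch pods

## Task

Bring the hall's lights up before the guests arrive: with the closed fingertips, first press the green button all the way down and hold it there for a good second, then let it go. Then press the amber rocker over to on, and after it the blue rocker (on means the end with the white dot is pressed down). Do not press the red button, do not push the pods about or pick them up, leave the tableware as it stands, and finish clear of everything.

Things in the scene. Friction and masses are not known exactly. Their poses are not given: they have to be found in the camera images.
- pod_green: Loose grey pod, 90 x 90 x 34 mm, about 0.6 kg, standing on the 12 mm thick board; origin at the centre of its underside, z up; its round green button, 38 mm across, sticks up in the middle to 46 mm above the origin. Only to be pressed, not shifted or lifted.
- pod_amber: Loose grey pod, 90 x 90 x 34 mm, about 0.6 kg, standing on the 12 mm thick board; origin at the centre of its underside, z up; its amber (orange) rocker (64 mm along the pod's x, 44 mm along y, 10 mm thick) pivots on a line along the pod's y, 43 mm above the origin. Only to be pressed, not shifted or lifted.
- pod_blue: Loose grey pod, 90 x 90 x 34 mm, about 0.6 kg, standing on the 12 mm thick board; origin at the centre of its underside, z up; its blue rocker (64 mm along the pod's x, 44 mm along y, 10 mm thick) pivots on a line along the pod's y, 43 mm above the origin. Only to be pressed, not shifted or lifted.
- pod_red: Loose grey pod, 90 x 90 x 34 mm, about 0.6 kg, standing on the 12 mm thick board; origin at the centre of its underside, z up; its round red button, 38 mm across, sticks up in the middle to 46 mm above the origin. Leave alone.
- green_top (a point): Centre of the top face of the green button; it goes down with the button.
- green (a joint): Green button, m: 0 = up, 0.006 = fully down. Spring return: starts to move at 1.5 N, fully down at 5 N, comes up when let go.
- amber_dot (a point): White dot on the top face of the amber rocker's 'on' end, 24 mm from the pivot line towards the pod's +x; off, this end stands proud, the dot 52 mm above the pod's underside.
- amber (a joint): Amber rocker, rad: 0 = off (dot end up), 0.34 = on (dot end down; the dot has then sunk about 8 mm). A stiff rocker that stays wherever it is left, so press until it meets its stop; moving it takes about 3 N at the dot.
- blue_dot (a point): White dot on the top face of the blue rocker's 'on' end, placed as on the amber one.
- blue (a joint): Blue rocker, rad: as the amber one, 0 = off, 0.34 = on.
- red (a joint): Red button, m: 0 = up, 0.006 = down; moves like the green one. Must stay up.
- board: Fixed serving board, 250 (x) x 540 (y) x 12 mm, origin at the centre of its underside. The four pods stand on it in a staggered row along its y, about 130 mm apart, in any order, each turned a little.
- glass_left: Stemmed wine glass, 200 mm high, 76 mm across at most, origin at the centre of its foot. Leave alone.
- glass_right: Another such wine glass. Leave alone.
- bottle: Green bottle, 260 mm high, 74 mm across, origin at the centre of its foot. Leave alone.
- plate: White side plate, 150 mm across, 18 mm high, origin under its centre. Leave alone.
- tealight: Amber glass tealight cup on the board, 52 mm across, 60 mm high, origin under its centre. Leave alone.
- mill: Small wooden pepper mill on the board, 42 mm across, 84 mm high, origin under its centre. Leave alone.
- napkin_ring: Brass napkin ring standing on the board, 44 mm across, 30 mm high, origin under its centre. Leave alone.
Not all that is in view belongs to the job. What is shaped like the pod_blue but purple or yellow is not meant.

How it is judged:
By the outcome, as a careful person would: the job done as asked, in the order asked, and still so for the second after the job is handed in, with the robot touching nothing.
It also fails if it takes over 51 s, if anything falls off the work surface, if the arm or the gripper's body presses on something with over 40 N, if the wrist force passes 120 N, or if a joint passes its speed limit or range.

## Robot

A 6-joint arm with a two-finger parallel gripper is mounted at the origin on the work surface. World frame = base frame: x ahead of the robot, y to its left, z up, the work surface at z = 0. Lengths are in mm, angles in rad, forces in N, time in s.
With the tool pointing down it reaches from about 300 to 775 mm from the base axis. Payload 14.6 kg.
Tool frame: the origin (TCP) lies at the very end of the fingers, on their centre line; the grasp point (between the pads) lies 19 mm behind it; z points along the fingers, y is the line along which they close (so a half turn about z gives the same grasp; the last joint's range is limited). The gripper opens to 94 mm and grips with 3 to 60 N. Pads are 16 mm wide; open, the fingers measure 119 mm over their backs; the gripper's body (75 mm by 177 mm) begins 78 mm behind the grasp point.
Start: joints at [1.058, 0.3, 1.521, -0, 1.321, -0.067], TCP at [237.145, 496.237, 205.446] pointing down, gripper open.
Joint ranges: [-3.03, 3.03], [-0.79, 2.21], [0.23, 2.52], [-1.04, 4.18], [0, 3.07], [-2.55, 2.55]. Speed limits (rad/s): [2.22, 2.22, 2.57, 3.14, 3.14, 3.14].

## Interface

Orientations are given as [roll, pitch, yaw] about the fixed x, y, z axes, in that order (R = Rz(yaw) Ry(pitch) Rx(roll)).
In Python, from cell import manip, eyes, ticket gives the robot as it stands. The module is installed in compiled form; this text tells all that it offers.
- The arm moves only by the tool arm_command, never from a script. Its argument "plan" is a list of rows, each a list of 5 numbers: the opening, from -1 (shut) to 1 (fully open), then the shift along the tool's x, y, z in m, then the turn about the tool's z in rad. In form: [[jaw, dx, dy, dz, roll], ...]. A call has 1 to 20 rows; each row shifts and turns the commanded pose from where the row before left it, along the tool's axes as they then stand; what a row does not reach is not made up. A row lasts 1/8 s, in which the tool goes at most 62.5 mm and 10.7 degrees, less where a joint would pass 70% of its speed; a pose out of reach is approached as far as the arm can. A call is refused whole if a number of a shift passes 0.0625 or a number of a turn 0.188, either way. A call with a gripper value outside its range is refused whole. The fingers move at their own pace and stop on an object; "newtons" is the grip in N (left out, the last holds). Time passes only in rows, so rows that do not move let the fingers close. It gives the time, the measured TCP pose, the force, the opening and the grip force at its end, in the units of the state.
- manip.read_state(): the state, without advancing time (a new reading comes with each control period).
- eyes.camera(name): name is "side" or "top" or "wrist"; returns a dict with "img" (480x640x3 uint8, blue, green, red), "z_map" (480x640 float32, mm along the optical axis (not along the pixel's ray), 0 where there is no reading), "fx", "fy", "cx", "cy" (pixels), "eye" and "orientation" of the camera in the world. Camera axes: x right, y down, z forward; pixel columns grow to the right and rows downward; lengths in mm; the calibration is good to about 2 mm. A picture is of the moment at which its call begins.
- ticket.sign_off(): hands the job in; it is judged then, once.
The state is a dict: "clock": time; "joints": joint angles; "qd": joint speeds; "effort": joint torques, N m; "eef_pos": TCP position; "eef_rot": TCP orientation; "wrist_force": force on the tool from outside, world axes, zero at the start; "moment": the same for the moment, N m; "finger_gap": finger opening in mm; "finger_force": force on a finger pad.
Only numpy, scipy, OpenCV 4.12 (cv2) and the standard library are available. Lean on these libraries where they do the work, as an engineer would, in place of code of your own. Each camera call takes 0.05 s, during which the arm holds its last target. There are 200 camera calls.

## Working session

There is one attempt and no reset: what is moved stays moved. The work goes in short steps, Python scripts to look and compute and a tool call to move; the robot and the scene stay as the last step left them, time stands still between calls to the robot, and variables do not carry over. Pictures are saved under pics/ and viewed, at most 10 in all, crops included, and the job is handed in when it is done.

Besides the shell and the picture viewer there is one more tool, called as name(argument=value, ...), one argument or row to a line, values as JSON. arm_command: Moves the arm, as the interface text tells. Its arguments: {"type":"object","properties":{"plan":{"type":"array"},"newtons":{"type":"number"}},"required":["plan"]}

```bash
mkdir -p pics; python3 - <<'E'
from cell import manip, eyes
import cv2,numpy as np,pickle
s=manip.read_state();print(s['clock'],s['eef_pos'],s['eef_rot'],s['finger_gap'])
d={}
for n in('top','side'):
    c=eyes.camera(n);d[n]=c;cv2.imwrite(f'pics/{n}0.png',c['img']);print(n,c['fx'],c['fy'],c['cx'],c['cy'],c['eye'],c['orientation'])
pickle.dump(d,open('d0.pkl','wb'))
E
```

```text
0.0 [236.99744445 496.0184995  204.88723504] [-3.14043882e+00 -9.23846628e-05  2.69580547e+00] 93.91708320149165
top 437.8321794569775 437.8321794569775 321.68728380286404 230.23144993630743 [ 405.04922596    6.44490767 1116.00070378] [-3.01671279 -0.0070397  -1.59838078]
side 533.3770788859897 533.3770788859897 318.93012026173983 239.5783042500484 [  68.3978118  -961.41441883  839.79294304] [-2.17806276  0.0144644  -0.46970559]
```

View pics/top0.png

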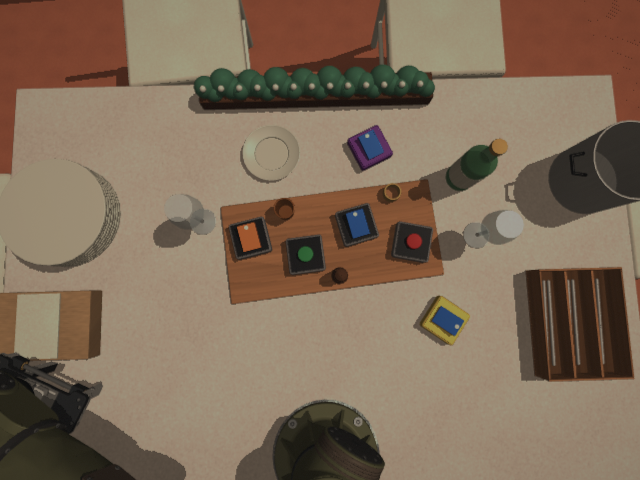

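View pics/side0.png

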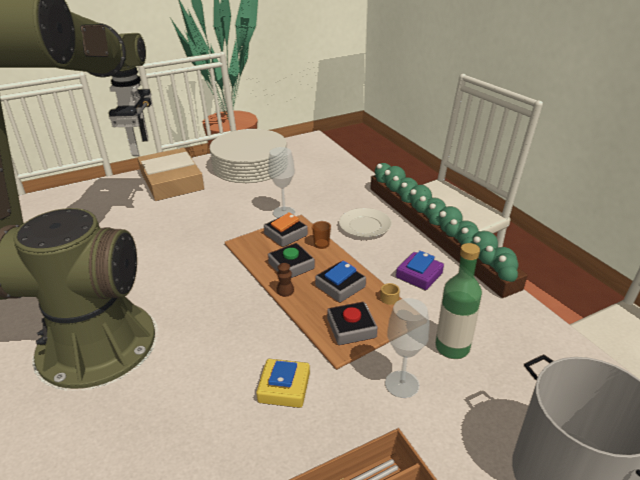

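The top view shows the amber rocker near (250,237), green button (306,254), blue rocker (357,225) and red button (414,241). The purple and yellow pods at (370,147) and (446,320) are decoys. Next I'll measure the controls and the dots.

```bash
cat > h.py <<'E'
import cv2,numpy as np
from scipy.spatial.transform import Rotation as R
def ray(c,u,v,h):
    d=R.from_euler('xyz',c['orientation']).apply([(u-c['cx'])/c['fx'],(v-c['cy'])/c['fy'],1]);e=np.array(c['eye'])
    return e+d*(h-e[2])/d[2]
def dep(c,u,v):
    z=np.median(c['z_map'][int(v)-1:int(v)+2,int(u)-1:int(u)+2])
    return np.array(c['eye'])+R.from_euler('xyz',c['orientation']).apply([(u-c['cx'])/c['fx']*z,(v-c['cy'])/c['fy']*z,z])
E
python3 - <<'E'
import pickle;from h import *
d=pickle.load(open('d0.pkl','rb'))
rng={'amber':((5,150,120),(16,255,255)),'green':((50,120,50),(85,255,255)),'blue':((100,120,80),(120,255,255)),'red':((0,150,100),(4,255,255))}
roi={'top':(225,190,440,290),'side':(225,205,400,350)}
for n,c in d.items():
    hsv=cv2.cvtColor(c['img'],cv2.COLOR_BGR2HSV);x0,y0,x1,y1=roi[n]
    for k,(lo,hi) in rng.items():
        m=cv2.inRange(hsv,lo,hi);z=np.zeros_like(m);z[y0:y1,x0:x1]=m[y0:y1,x0:x1]
        cs,_=cv2.findContours(z,0,2);q=max(cs,key=cv2.contourArea);M=cv2.moments(q);u,v=M['m10']/M['m00'],M['m01']/M['m00']
        print(n,k,cv2.contourArea(q),round(u,1),round(v,1),'ray',ray(c,u,v,58 if k in('green','red') else 60).round(1),'dep',dep(c,u,v).round(1))
        if k in('amber','blue'):
            bx=cv2.boxPoints(cv2.minAreaRect(q));print('  corners',[ray(c,*p,60)[:2].round(0).tolist() for p in bx])
            hull=np.zeros_like(m);x,y,w,h=cv2.boundingRect(q);hull[y-1:y+h+1,x-1:x+w+1]=255
            wm=cv2.inRange(hsv,(0,0,150),(180,110,255))&hull
            cc=cv2.connectedComponentsWithStats(wm)
            for i in range(1,cc[0]):
                p=cc[3][i];print('  white',cc[2][i][4],p.round(1),ray(c,*p,64).round(1),dep(c,*p).round(1))
c=d['top'];im=c['img']
cv2.imwrite('pics/crop0.png',cv2.resize(im[180:310,215:450],None,fx=3.4,fy=3.4,interpolation=cv2.INTER_CUBIC))
E
```

```text
top amber 10592.0 341.2 240.4 ray [511.4 -51.3  60. ] dep [515.9 -53.8  14.7]
  corners [[601.0, 243.0], [658.0, -273.0], [423.0, -290.0], [371.0, 213.0]]
  white 1040 [267.2 194.1] [629.5 126.2  64. ] [643.4 133.6  -1. ]
  white 194 [437.3 214.5] [ 567.9 -287.4   64. ] [ 577.7 -305.1    0.9]
  white 6 [354.8 213.8] [574.9 -86.4  64. ] [574.8 -86.3  64.8]
  white 14 [245.5 227.3] [549.  179.6  64. ] [548.9 179.5  64.4]
  white 26 [226.4 284. ] [413.9 225.7  64. ] [414.5 238.8   1.3]
  white 807 [404.5 285.5] [ 398.6 -198.6   64. ] [ 3.983e+02 -2.111e+02 -1.000e-01]
top green 156.0 304.9 253.8 ray [481.4  37.6  58. ] dep [481.3  37.5  58.9]
top blue 380.0 357.6 223.9 ray [550.6 -92.6  60. ] dep [550.6 -92.6  60.1]
  corners [[577.0, -64.0], [588.0, -105.0], [528.0, -120.0], [516.0, -80.0]]
  white 6 [354.8 213.8] [574.9 -86.4  64. ] [574.8 -86.3  64.8]
top red 146.5 414.1 240.7 ray [ 506.1 -228.5   58. ] dep [ 506.  -228.4   58.7]
side amber 238.0 284.4 222.0 ray [521.9 162.3  60. ] dep [522.9 164.9  58.2]
  corners [[487.0, 178.0], [572.0, 211.0], [563.0, 150.0], [481.0, 120.0]]
  white 94 [276.2 214.7] [514.7 201.   64. ] [550.5 294.2   1.8]
  white 44 [294.9 213.7] [561.9 181.5  64. ] [6.026e+02 2.756e+02 1.000e-01]
side green 133.5 290.4 253.0 ray [478.7  28.2  58. ] dep [479.1  29.3  57.1]
side blue 353.0 339.6 272.8 ray [ 547.3 -100.6   60. ] dep [549.5 -96.6  56.4]
  corners [[512.0, -88.0], [590.0, -54.0], [586.0, -111.0], [510.0, -142.0]]
  white 1 [344. 261.] [576.1 -69.7  64. ] [577.  -68.1  62.6]
  white 1 [356. 260.] [603.6 -79.8  64. ] [ 6.474e+02 -7.600e+00  5.000e-01]
  white 21 [347.  264.9] [574.8 -86.5  64. ] [576.  -84.5  62.3]
  white 2 [352.  265.5] [584.3 -94.1  64. ] [619.8 -34.5  10.7]
  white 3 [355.7 268. ] [ 587.1 -106.6   64. ] [ 590.4 -101.2   59.2]
side red 187.0 351.8 314.2 ray [ 503.2 -235.    58. ] dep [ 503.8 -233.9   56.9]
```

View pics/crop0.png

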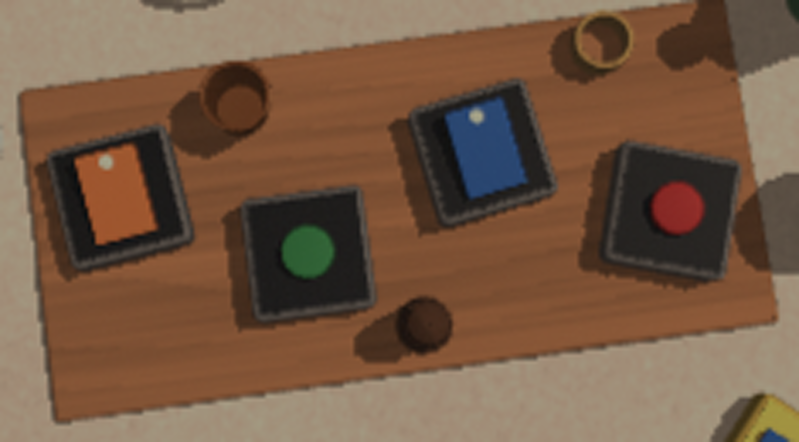

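Both views agree on the dots: amber about (549,180,64), blue about (575,-86,64). Green's top is at about (481,37,58). The heights match the given sizes. The gripper body is 177 mm long, so I'll turn it along world x to keep clear of the left glass, and close the fingers.

arm_command(
  plan=[
    [-1, 0, 0, 0, 0.18],
    [-1, 0, 0, 0, 0.18],
    [-1, 0, 0, 0, 0.18],
    [-1, 0, 0, 0, 0.18],
    [-1, 0, 0, 0, 0.18],
    [-1, 0, 0, 0, 0],
    [-1, 0, 0, 0, 0],
    [-1, 0, 0, 0, 0],
  ],
  newtons=10,
)

```text
clock: 1.1
eef_pos: [237.1, 496.2, 205.4]
eef_rot: [-3.142, 0.0, 1.798]
wrist_force: [0.6, 0.3, -0.5]
finger_gap: 17.4
finger_force: 0.0
```

```bash
cat > g.py <<'E'
import sys
from h import *
from cell import manip
s=manip.read_state();T=R.from_euler('xyz',s['eef_rot'])
print(s['clock'],s['eef_pos'].round(1),np.degrees(s['eef_rot']).round(1),s['finger_gap'],s['wrist_force'].round(1),s['joints'].round(2))
for a in sys.argv[1:]:
    t=np.array(eval(a));print(a,T.inv().apply(t-s['eef_pos']).round(1))
E
python3 g.py [481,37.5,90] [553,180.5,90] [579,-85.5,90]
python3 - <<'E'
import pickle;from h import *
c=pickle.load(open('d0.pkl','rb'))['top']
print('glass foot',ray(c,203,222,0),'rim',ray(c,180,208,200),dep(c,180,208))
print('bottle',ray(c,498,147,260))
E
```

```text
1.1 [237.1 496.2 205.4] [-180.    0.  103.] 17.385074252965108 [ 0.6  0.3 -0.5] [1.06 0.3  1.52 0.   1.32 0.83]
[481,37.5,90] [-501.9  134.2  115.4]
[553,180.5,90] [-378.8  236.6  115.4]
[579,-85.5,90] [-643.8  202.   115.4]
glass foot [574.33547556 299.07821734   0.        ] rim [575.24851503 295.40464923 200.        ] [575.28211955 295.46169848 199.81914169]
bottle [ 672.53773779 -364.06784285  260.        ]
```

arm_command(
  plan=[
    [-1, -0.02, 0.006, 0, 0],
    [-1, -0.04, 0.011, 0, 0],
    [-1, -0.04, 0.011, 0, 0],
    [-1, -0.04, 0.011, 0, 0],
    [-1, -0.04, 0.011, 0, 0],
    [-1, -0.04, 0.011, 0, 0],
    [-1, -0.04, 0.011, 0, 0],
    [-1, -0.04, 0.011, 0, 0],
    [-1, -0.04, 0.011, 0, 0],
    [-1, -0.04, 0.011, 0, 0],
    [-1, -0.04, 0.01, 0.02, 0],
    [-1, -0.04, 0.01, 0.03, 0],
    [-1, -0.03, 0.005, 0.03, 0],
    [-1, -0.012, 0.004, 0.03, 0],
    [-1, 0, 0, 0, 0],
  ],
)

```text
clock: 2.98
eef_pos: [478.5, 35.5, 94.1]
eef_rot: [-3.138, -0.001, 1.795]
wrist_force: [0.3, -0.0, -0.4]
finger_gap: 0.5
finger_force: 0.0
```

```bash
python3 g.py [481,37.5,60]; python3 - <<'E'
from cell import eyes;import cv2
for n in('wrist','side'):
    c=eyes.camera(n)
    cv2.imwrite(f'pics/{n}1.png',c['img'])
E
```

```text
2.975 [478.5  35.5  94.1] [-179.8   -0.   102.8] 0.5421341639370604 [ 0.3 -0.  -0.4] [-0.    0.28  1.83 -0.    1.04 -0.23]
[481,37.5,60] [ 1.4  3.  34.1]
```

View pics/wrist1.png

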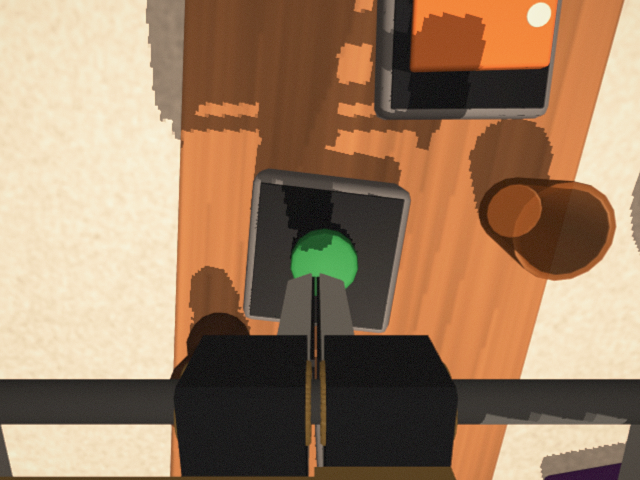

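The wrist view shows the closed fingertips just above the green button at about (323,262), slightly left of its centre. I'll correct by a few mm and descend close.

arm_command(
  plan=[
    [-1, 0.0014, 0.003, 0.01, 0],
    [-1, 0, 0, 0.012, 0],
    [-1, 0, 0, 0.01, 0],
    [-1, 0, 0, 0.003, 0],
    [-1, 0, 0, 0.002, 0],
    [-1, 0, 0, 0.002, 0],
    [-1, 0, 0, 0.001, 0],
    [-1, 0, 0, 0, 0],
  ],
)

```text
clock: 4.08
eef_pos: [482.5, 38.8, 55.6]
eef_rot: [3.141, 0.0, 1.796]
wrist_force: [-1.6, -0.3, 3.2]
finger_gap: 0.4
finger_force: 1.4
```

arm_command(
  plan=[
    [-1, 0, 0, 0.001, 0],
    [-1, 0, 0, 0.001, 0],
    [-1, 0, 0, 0.001, 0],
    [-1, 0, 0, 0.001, 0],
    [-1, 0, 0, 0.001, 0],
    [-1, 0, 0, 0, 0],
    [-1, 0, 0, 0, 0],
  ],
)

```text
clock: 4.95
eef_pos: [482.6, 38.8, 51.8]
eef_rot: [3.141, 0.0, 1.796]
wrist_force: [-10.7, -1.0, 25.2]
finger_gap: 0.5
finger_force: 12.7
```

It's on the stop at 25 N. I'll ease off slightly and hold.

arm_command(
  plan=[
    [-1, 0, 0, -0.0004, 0],
    [-1, 0, 0, 0, 0],
    [-1, 0, 0, 0, 0],
    [-1, 0, 0, 0, 0],
    [-1, 0, 0, 0, 0],
    [-1, 0, 0, 0, 0],
    [-1, 0, 0, 0, 0],
    [-1, 0, 0, 0, 0],
    [-1, 0, 0, 0, 0],
    [-1, 0, 0, 0, 0],
    [-1, 0, 0, 0, 0],
    [-1, 0, 0, 0, 0],
  ],
)

```text
clock: 6.45
eef_pos: [482.6, 38.8, 51.9]
eef_rot: [3.141, 0.0, 1.796]
wrist_force: [-8.2, 0.5, 20.6]
finger_gap: 0.5
finger_force: 10.3
```

Held firmly down at 20 N for 1.5 s. Now I'll release and rise.

arm_command(
  plan=[
    [-1, 0, 0, -0.003, 0],
    [-1, 0, 0, -0.004, 0],
    [-1, 0, 0, -0.02, 0],
    [-1, 0, 0, -0.03, 0],
    [-1, 0, 0, 0, 0],
  ],
)

```text
clock: 7.08
eef_pos: [483.3, 38.8, 109.3]
eef_rot: [3.138, 0.001, 1.796]
wrist_force: [0.6, 0.4, 0.2]
finger_gap: 0.5
finger_force: 0.0
```

```bash
python3 g.py [553,180.5,75]; cat > look.py <<'E'
import sys,pickle;from h import *
from cell import eyes
c=eyes.camera('top');cv2.imwrite(sys.argv[1],c['img'])
o=pickle.load(open('d0.pkl','rb'))['top']
for nm,cc in(('old',o),('new',c)):
    hsv=cv2.cvtColor(cc['img'],cv2.COLOR_BGR2HSV)
    for k,lo,hi in(('green',(50,120,50),(85,255,255)),('amber',(7,190,150),(13,255,255)),('blue',(100,120,80),(120,255,255)),('dots',(0,0,150),(180,110,255))):
        m=cv2.inRange(hsv,lo,hi);z=np.zeros_like(m)
        for x0,y0,x1,y1 in((235,218,268,260),(290,240,322,270),(342,206,374,244)): z[y0:y1,x0:x1]=m[y0:y1,x0:x1]
        q=cv2.connectedComponentsWithStats(z)
        for i in range(1,q[0]):
            if q[2][i][4]>(4 if k=='dots' else 60):print(nm,k,q[2][i][4],q[3][i].round(1),dep(cc,*q[3][i]).round(1))
E
python3 look.py pics/top2.png
```

```text
7.075 [483.3  38.8 109.3] [179.8   0.  102.9] 0.5195155759118667 [0.6 0.4 0.2] [ 0.    0.26  1.81 -0.    1.07 -0.22]
[553,180.5,75] [122.6  99.4  34.6]
old green 178 [304.9 253.7] [481.3  37.5  58.9]
old blue 425 [357.6 223.7] [550.9 -92.5  60.1]
old dots 6 [354.8 213.8] [574.8 -86.3  64.8]
old dots 14 [245.5 227.3] [548.9 179.5  64.4]
new blue 434 [357.5 223.6] [551.1 -92.3  61. ]
new dots 10 [354.5 213.8] [575.  -85.5  64.3]
new dots 14 [245.5 227.3] [548.8 179.4  65.2]
```

arm_command(
  plan=[
    [-1, 0.02, 0.016, 0, 0],
    [-1, 0.034, 0.028, 0, 0],
    [-1, 0.034, 0.028, 0, 0],
    [-1, 0.024, 0.019, 0, 0],
    [-1, 0.01, 0.008, 0.01, 0],
    [-1, 0, 0, 0.022, 0],
    [-1, 0, 0, 0, 0],
  ],
)

```text
clock: 8.0
eef_pos: [550.2, 179.0, 73.2]
eef_rot: [-3.137, 0.0, 1.795]
wrist_force: [-0.1, -0.4, -0.3]
finger_gap: 0.4
finger_force: 0.0
```

```bash
python3 g.py [553,180.5,66]; python3 - <<'E'
from cell import eyes;import cv2
cv2.imwrite('pics/wrist3.png',eyes.camera('wrist')['img'])
E
```

```text
8.0 [550.2 179.   73.2] [-179.7    0.   102.9] 0.43253383601973644 [-0.1 -0.4 -0.3] [ 0.25  0.5   1.56 -0.    1.08  0.03]
[553,180.5,66] [0.9 3.1 7.2]
```

View pics/wrist3.png

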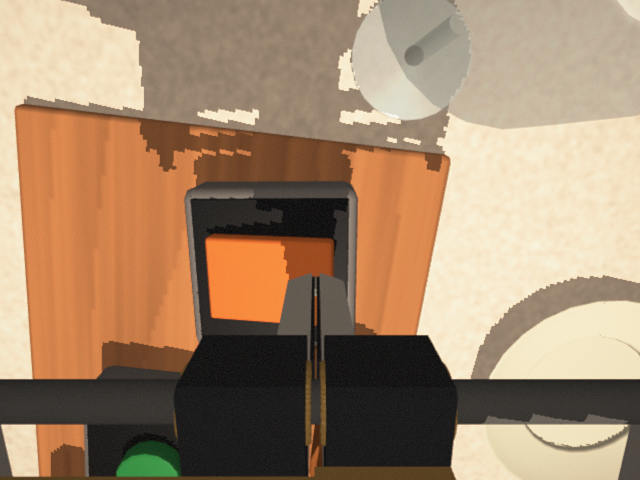

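The wrist view shows the closed tip over the amber rocker's right (dot) end at about (315,280), centred across it. The left glass at (410,55) is clear. I'll press down gently.

arm_command(
  plan=[
    [-1, 0.001, 0.003, 0.003, 0],
    [-1, 0, 0, 0.004, 0],
    [-1, 0, 0, 0.002, 0],
    [-1, 0, 0, 0.002, 0],
    [-1, 0, 0, 0.002, 0],
    [-1, 0, 0, 0.001, 0],
    [-1, 0, 0, 0.001, 0],
    [-1, 0, 0, 0, 0],
  ],
)

```text
clock: 9.05
eef_pos: [554.4, 181.5, 60.8]
eef_rot: [3.142, 0.0, 1.796]
wrist_force: [1.6, -0.4, 3.2]
finger_gap: 0.6
finger_force: 1.0
```

arm_command(
  plan=[
    [-1, 0, 0, 0.001, 0],
    [-1, 0, 0, 0.001, 0],
    [-1, 0, 0, 0.001, 0],
    [-1, 0, 0, 0.001, 0],
    [-1, 0, 0, 0.0005, 0],
    [-1, 0, 0, 0, 0],
  ],
)

```text
clock: 9.8
eef_pos: [554.3, 181.5, 56.3]
eef_rot: [-3.141, 0.0, 1.796]
wrist_force: [3.0, -0.0, 1.4]
finger_gap: 0.4
finger_force: 1.3
```

arm_command(
  plan=[
    [-1, 0, 0, 0.0007, 0],
    [-1, 0, 0, 0.0007, 0],
    [-1, 0, 0, 0.0006, 0],
    [-1, 0, 0, 0, 0],
  ],
)

```text
clock: 10.3
eef_pos: [554.5, 181.5, 55.4]
eef_rot: [3.141, 0.0, 1.796]
wrist_force: [-3.4, -0.3, 14.3]
finger_gap: 0.6
finger_force: 6.9
```

arm_command(
  plan=[
    [-1, 0, 0, 0.0005, 0],
    [-1, 0, 0, 0, 0],
  ],
)

```text
clock: 10.55
eef_pos: [554.6, 181.5, 55.3]
eef_rot: [3.141, 0.0, 1.796]
wrist_force: [-4.3, -1.8, 18.0]
finger_gap: 0.7
finger_force: 8.6
```

arm_command(
  plan=[
    [-1, 0, 0, -0.003, 0],
    [-1, 0, 0, -0.015, 0],
    [-1, 0, 0, -0.03, 0],
    [-1, 0, 0, 0, 0],
  ],
)

```text
clock: 11.05
eef_pos: [555.2, 181.8, 104.3]
eef_rot: [3.138, -0.0, 1.796]
wrist_force: [0.8, 0.1, 0.0]
finger_gap: 0.6
finger_force: 0.0
```

```bash
python3 g.py [579,-85.5,75]
```

```text
11.05 [555.2 181.8 104.3] [179.8  -0.  102.9] 0.5932239070797731 [0.8 0.1 0. ] [0.25 0.47 1.53 0.   1.14 0.03]
[579,-85.5,75] [-265.8  -36.6   29.1]
```

arm_command(
  plan=[
    [-1, -0.02, -0.003, 0, 0],
    [-1, -0.04, -0.006, 0, 0],
    [-1, -0.04, -0.006, 0, 0],
    [-1, -0.04, -0.006, 0, 0],
    [-1, -0.04, -0.006, 0, 0],
    [-1, -0.04, -0.005, 0, 0],
    [-1, -0.03, -0.003, 0, 0],
    [-1, -0.0158, -0.0016, 0.01, 0],
    [-1, 0, 0, 0.018, 0],
    [-1, 0, 0, 0, 0],
  ],
)

```text
clock: 12.3
eef_pos: [576.7, -84.8, 71.4]
eef_rot: [-3.138, -0.002, 1.796]
wrist_force: [-0.2, -0.8, 0.6]
finger_gap: 0.5
finger_force: 0.0
```

```bash
python3 g.py [579,-85.5,66]; python3 look.py pics/top4.png; python3 - <<'E'
from cell import eyes;import cv2
cv2.imwrite('pics/wrist4.png',eyes.camera('wrist')['img'])
E
```

```text
12.3 [576.7 -84.8  71.4] [-1.798e+02 -1.000e-01  1.029e+02] 0.5467664479513276 [-0.2 -0.8  0.6] [-0.21  0.51  1.55  0.    1.08 -0.43]
[579,-85.5,66] [-1.2  2.1  5.4]
old green 178 [304.9 253.7] [481.3  37.5  58.9]
old blue 425 [357.6 223.7] [550.9 -92.5  60.1]
old dots 6 [354.8 213.8] [574.8 -86.3  64.8]
old dots 14 [245.5 227.3] [548.9 179.5  64.4]
new green 171 [305.  253.8] [481.2  37.1  60. ]
new dots 9 [246. 227.] [550.6 179.6  56.6]
```

View pics/wrist4.png

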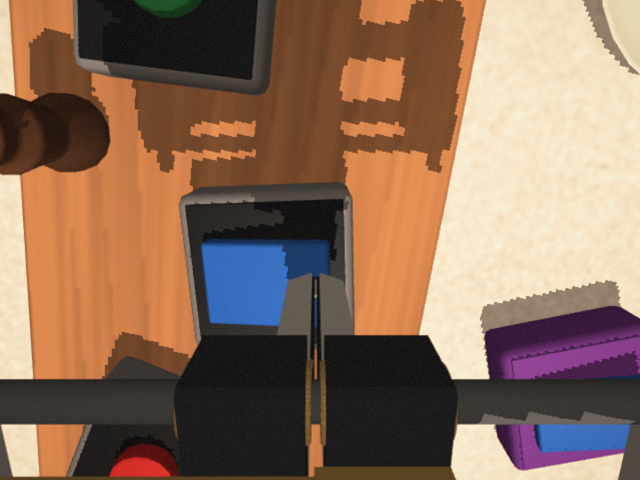

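The amber dot has sunk to z = 56.6 (on), and green is back up and unmoved. The wrist view shows the tip over the blue rocker's dot end at (315,280). I'll press it.

arm_command(
  plan=[
    [-1, -0.001, 0.002, 0.003, 0],
    [-1, 0, 0, 0.003, 0],
    [-1, 0, 0, 0.002, 0],
    [-1, 0, 0, 0.002, 0],
    [-1, 0, 0, 0.001, 0],
    [-1, 0, 0, 0.001, 0],
    [-1, 0, 0, 0.001, 0],
    [-1, 0, 0, 0.001, 0],
    [-1, 0, 0, 0.001, 0],
    [-1, 0, 0, 0, 0],
  ],
)

```text
clock: 13.65
eef_pos: [580.1, -86.4, 58.8]
eef_rot: [-3.141, 0.0, 1.796]
wrist_force: [2.2, -0.6, 1.6]
finger_gap: 0.6
finger_force: 1.1
```

arm_command(
  plan=[
    [-1, 0, 0, 0.001, 0],
    [-1, 0, 0, 0.001, 0],
    [-1, 0, 0, 0.001, 0],
    [-1, 0, 0, 0.0007, 0],
    [-1, 0, 0, 0, 0],
  ],
)

```text
clock: 14.28
eef_pos: [580.3, -86.4, 55.7]
eef_rot: [3.141, 0.0, 1.796]
wrist_force: [-0.1, 0.8, 10.1]
finger_gap: 0.4
finger_force: 4.5
```

arm_command(
  plan=[
    [-1, 0, 0, 0.0006, 0],
    [-1, 0, 0, 0.0005, 0],
    [-1, 0, 0, 0, 0],
  ],
)

```text
clock: 14.65
eef_pos: [580.4, -86.4, 55.5]
eef_rot: [3.141, 0.001, 1.796]
wrist_force: [-3.8, 1.0, 18.3]
finger_gap: 0.6
finger_force: 8.4
```

arm_command(
  plan=[
    [-1, 0, 0, -0.003, 0],
    [-1, 0, 0, -0.015, 0],
    [-1, 0, 0, -0.04, 0],
    [-1, 0, 0, -0.05, 0],
    [-1, 0, 0, -0.05, 0],
    [-1, 0, -0.05, 0, 0],
    [-1, 0, -0.06, 0, 0],
    [-1, 0, -0.06, 0, 0],
    [-1, 0, -0.06, 0, 0],
    [-1, 0, 0, 0, 0],
  ],
)

```text
clock: 15.9
eef_pos: [353.6, -138.0, 212.9]
eef_rot: [3.141, 0.001, 1.794]
wrist_force: [0.4, -0.6, -0.1]
finger_gap: 0.6
finger_force: 0.0
```

```bash
python3 g.py; python3 look.py pics/top5.png
```

```text
15.9 [ 353.6 -138.   212.9] [1.800e+02 1.000e-01 1.028e+02] 0.5620629862570526 [ 0.4 -0.6 -0.1] [-0.47 -0.1   1.94 -0.    1.3  -0.69]
old green 178 [304.9 253.7] [481.3  37.5  58.9]
old blue 425 [357.6 223.7] [550.9 -92.5  60.1]
old dots 6 [354.8 213.8] [574.8 -86.3  64.8]
old dots 14 [245.5 227.3] [548.9 179.5  64.4]
new green 181 [304.9 253.7] [481.6  37.5  56.7]
new blue 417 [357.5 223.4] [551.7 -92.4  60.5]
new dots 8 [354.1 213.9] [576.1 -85.3  56.4]
new dots 9 [246. 227.] [550.7 179.6  56.4]
```

View pics/top5.png

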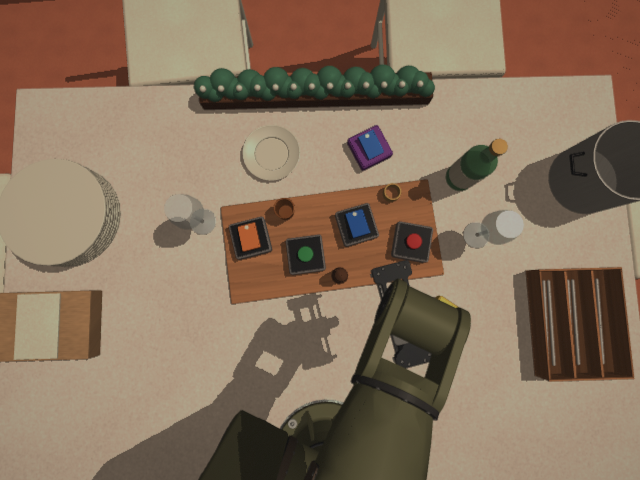

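The final top view shows all pods and tableware where they were. Both dots have sunk to z = 56.4, at (354,214) and (246,227), green is up, and the arm is clear.

```bash
python3 -c "
from cell import ticket
print(ticket.sign_off())"
```

```text
the job is handed in; nothing more can be done
None
```

I held the green button fully down for about 1.5 s and released it, then pressed the amber and the blue rocker on in that order; nothing else was touched, the arm finished clear, and the job was handed in at about 16 s (no verdict was returned).

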